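# Clamp a split beech board with a trigger clamp and hold the squeeze

### The arm

A 6-joint arm with a two-finger parallel gripper is mounted at the origin on the work surface. World frame = base frame: x ahead of the robot, y to its left, z up, the work surface at z = 0. Lengths are in mm, angles in rad, forces in N, time in s.
With the tool pointing down it reaches from about 325 to 850 mm from the base axis. Payload 4.4 kg.
Tool frame: the origin (TCP) lies between the finger pads; the fingertips stand 19 mm ahead of it and the grasp point (between the pads) is the TCP; z points along the fingers, y is the line along which they close (so a half turn about z gives the same grasp; the last joint's range is limited). The gripper opens to 94 mm and grips with 3 to 60 N. Pads are 16 mm wide; open, the fingers measure 119 mm over their backs; the gripper's body (75 mm by 177 mm) begins 78 mm behind the grasp point.
Start: joints at [0.953, 0.207, 1.542, -0, 1.393, -0.15], TCP at [259.291, 513.221, 224.447] pointing down, gripper open.
Joint ranges: [-2.73, 2.73], [-0.86, 2.22], [0.23, 2.46], [-1.11, 4.25], [0.08, 2.63], [-2.82, 2.82]. Speed limits (rad/s): [2.79, 2.79, 3.14, 3.14, 3.14, 3.14].

### API

Orientations are given as a rotation vector (axis times angle).
In Python, from bench import robot, cams, ticket, nets gives the robot as it stands.
- The arm moves only by the tool play_rows, never from a script. Its argument "commands" is a list that holds one entry, the list of rows, each a list of 5 numbers: the shift along the tool's x, y, z in m, then the turn about the tool's z in rad, then the opening, from 0 (shut) to 1 (fully open). In form: [[[tx, ty, tz, roll, claw], ...]]. A call has 1 to 10 rows; each row shifts and turns the commanded pose from where the row before left it, along the tool's axes as they then stand; what a row does not reach is not made up. A row lasts 1/12 s, in which the tool goes at most 41.7 mm and 7.16 degrees, less where a joint would pass 70% of its speed; a pose out of reach is approached as far as the arm can. A call with a gripper value outside its range is refused whole. The fingers move at their own pace and stop on an object; "squeeze" is the grip in N (left out, the last holds). Time passes only in rows, so rows that do not move let the fingers close. It gives the time, the measured TCP pose, the force, the opening and the grip force at its end, in the units of the state.
- robot.observe(): the state, without advancing time (a new reading comes with each control period).
- cams.get_image(name): name is "scene" or "top" or "wrist"; returns (picture, depth): 480x640x3 uint8, red, green, blue; 480x640 float32, mm along the optical axis (not along the pixel's ray), 0 where there is no reading.
- cams.camera_model(name): a dict with "intrinsics" (3x3 intrinsics, pixels), "position" and "rotation" of the camera in the world; the wrist camera has in their place "mount" (4x4, takes a point from camera to tool coordinates, whose origin is the TCP and whose axes are the flange's). Camera axes: x right, y down, z forward; pixel columns grow to the right and rows downward; lengths in mm; the calibration is good to about 2 mm. A picture is of the moment at which its call begins: read the wrist's pose just before it. camera_model takes no time and is no camera call.
- ticket.job_done(): hands the job in; it is judged then, once.
Trained networks look in the newest picture that a camera, given by its name, has taken for a name from the list of things; names that differ only in an ending like _2 or _b are one class to them, and where a whole thing is asked for, a point or a joint stands for the part that bears it (a point fixed in the world has none). Each returns a list of dicts, best first, with "confidence" (0 to 1); they miss things now and then, are a little off and sometimes report something else, mostly with a low value. They report only what shows in the picture. A call takes as long as a camera call. They do not tell look-alikes from the thing itself.
- nets.boxes_of(camera, query): "box" ([centre column, centre row, width, height] in pixels, round what is visible of it).
- nets.landmark_of(camera, query): "at" ([row, column] in pixels: a listed point, or the origin of a listed thing).
The state is a dict: "clock": time; "joint_pos": joint angles; "joint_velocities": joint speeds; "tau": joint torques, N m; "tool_pos": TCP position; "tool_rot": TCP orientation; "wrist_force": force on the tool from outside, world axes, zero at the start; "torque": the same for the moment, N m; "finger_gap": opening from 0.0 (shut) to 1.0 (fully open); "finger_force": force on a finger pad.
Only numpy, scipy, OpenCV 4.12 (cv2) and the standard library are available. Lean on these libraries where they do the work, as an engineer would, in place of code of your own. Each camera call takes 0.05 s, during which the arm holds its last target. There are 200 camera calls.

### The job

The two halves of the split beech serving board lie freshly glued on the clamping board: drop the two aluminium stop pins, one at a time, into the two bores until their heads sit flat, then pump the clamp's trigger until its jaw has pushed the halves together and up against the pins and its rubber pad is squashed by about 5 mm, never by as much as 10 mm. Finish while still holding the trigger squeezed with the gripper so that the pressure stays on, and leave the bowl, pot lid, spatula and measuring spoons where they are.

Things in the scene. Friction and masses are not known exactly. Their poses are not given: they have to be found in the camera images.
- station: Plywood clamping board 340 x 220 x 27 mm, screwed down, with a one-hand ratchet clamp bolted on. Origin: centre of its underside. +x: clamping direction (jaw towards bores), z up. In its x, y, z (mm): clamp housing x -156 to -94, y +-17, top z 108; toothed bar along x at y 0, z 55 to 67, out behind as far as x -265; jaw plate 56 wide, z 29 to 73, on the bar's front end.
- bore_a (a point): Centre of the mouth of one bore (22 mm wide, straight through the 27 mm board), at station x 131, y +50 mm, on the board's top face (z 27). Axes as the station's.
- bore_b (a point): Centre of the mouth of the other bore, the same, at station x 131, y -50 mm.
- pin_a_mid (a point): Centre (half-way up) of a loose aluminium stop pin standing upright on the counter, 64 mm tall, 85 g: shank 20 mm wide, 24 mm long below (chamfered foot), round head 27 mm wide, 40 mm long above. z axis along the pin. Seated, the head rests on the board and this point is 35 mm above the counter. Either pin fits either bore.
- pin_b_mid (a point): Centre (half-way up) of the other stop pin, the same.
- half_near_mid (a point): Centre (half-way up) of the half of the split beech board next to the clamp: 60 mm (its x) by 180 mm (its y) by 22 mm thick, 160 g, lying loose and flat on the clamping board, axes nearly as the station's. 3 to 9 mm of open joint lies between the halves.
- half_far_mid (a point): Centre of the half next to the bores, same size. Its far edge starts some 2 to 6 mm short of where the pins' heads will stand; pressed against them, this point is about 88 mm ahead of the station's origin in x.
- pad_face (a point): Centre of the front face of the jaw's black rubber pad (20 mm thick, 54 mm wide, 21 mm high), the face that meets the near half; it looks along station +x.
- grip (a point): Point to centre the grip on, from straight above, closing along station x (axes as the station's): half-way between the outer faces of fixed handle and fully squeezed trigger, 139 mm above the counter. There: handle face 17 mm behind it, trigger's front face 17 mm ahead (squeezed) or 31 mm (at rest; 35 mm at its top corner). Nothing but handle and trigger stands above z 108 mm.
- handle_top (a point): Centre of the top of the clamp's fixed handle, 167 mm above the counter: a black upright grip 20 mm (station x) by 26 mm (y), 59 mm tall above the housing, its middle 127 mm behind the station's origin. It does not move.
- trigger: The trigger: black lever 10 mm thick, 18 mm wide, on the station +x side of the fixed handle, leaning forward at rest (sprung back). Origin: its pivot, at station x -109, y 0, z 94 mm. A full squeeze swings it 0.31 rad to its stop at the handle and drives the jaw about 8 mm (one tooth); let it right back to take the next tooth. A second pawl holds the jaw, which slips back about 1 mm.
- trigger_tip (a point): Centre of the trigger's upper end, 60 mm from its pivot: at station x -89 mm at rest, -107 mm fully squeezed. Squeezing takes about 6 N when the jaw runs free, 14 N with the pad squashed 5 mm; a squeeze may be stopped half-way.
- jaw (a joint): Travel of the bar and jaw along station +x in m, 0 to 0.064; starts at 0.003 to 0.028. The halves are shut against the pins at about 0.045; every millimetre beyond that squashes the pad by a millimetre. Full squeezes end at about 0.034, 0.042, 0.050, 0.058.
- pad (a joint): How far the rubber pad is squashed, in m: 0 free; resists with 2 N per mm (under 1 mm while it only pushes the halves along).
- bowl: White ceramic bowl, 150 mm wide, 65 mm high. Origin: centre of its foot. Not to be disturbed.
- pot_lid: Aluminium pot lid, 184 mm wide, 52 mm high with its knob, lying knob up. Origin: centre of its underside. Not to be disturbed.
- spatula: Beechwood spatula, 295 mm long along its x axis, lying flat. Origin: near its middle, on the counter. Not to be disturbed.
- spoons: Nested steel measuring spoons, 130 mm long along x, lying on the counter. Origin: under the rear rim of the largest bowl, bowls to +x, handles to -x. Not to be disturbed.
Mind the look-alikes: they are no part of the job. Leave any green or yellow look-alike of the part that bears pin_b_mid alone.

How it is judged:
By the outcome, as a careful person would: the job done as asked, in the order asked, and still so for the second after the job is handed in, while the arm keeps its last pose, push and grip.
It also fails if it takes over 64 s, if anything falls off the work surface, if the arm or the gripper's body presses on something with over 40 N, if the wrist force passes 120 N, or if a joint passes its speed limit or range.

## Working session

There is one attempt and no reset: what is moved stays moved. The work goes in short steps, Python scripts to look and compute and a tool call to move; the robot and the scene stay as the last step left them, time stands still between calls to the robot, and variables do not carry over. Pictures are saved under pics/ and viewed, at most 12 in all, crops included, and the job is handed in when it is done.

Besides the shell and the picture viewer there is one more tool, called after ">>>" by a JSON object that holds its "method" and its "body". play_rows: Moves the arm, as the interface text tells. Its arguments: {"type":"object","properties":{"commands":{"type":"array"},"squeeze":{"type":"number"}},"required":["commands"]}

```bash
mkdir -p pics; ls; cat > h.py <<'E'
import numpy as np, cv2
from scipy.spatial.transform import Rotation as R
from bench import robot, cams, ticket, nets
def model(cam):
    m=cams.camera_model(cam); K=np.array(m["intrinsics"])
    if "position" in m:
        rot=np.array(m["rotation"]); 
        if rot.shape!=(3,3): rot=R.from_rotvec(rot).as_matrix()
        return K,np.array(m["position"]),rot
    s=robot.observe(); T=np.array(m["mount"]); Rt=R.from_rotvec(s["tool_rot"]).as_matrix()
    return K,np.array(s["tool_pos"])+Rt@T[:3,3],Rt@T[:3,:3]
def ray_z(cam,u,v,z):
    K,p,r=model(cam); d=r@np.linalg.solve(K,[u,v,1.]); return p+d*(z-p[2])/d[2]
def pt(cam,u,v,depth):
    K,p,r=model(cam); return p+r@(np.linalg.solve(K,[u,v,1.])*depth)
def proj(cam,P):
    K,p,r=model(cam); q=K@(r.T@(np.array(P)-p)); return q[:2]/q[2]
E
python3 - <<'E'
from h import *
s=robot.observe(); print({k:np.round(v,3) for k,v in s.items()})
for c in ("scene","top"):
    im,d=cams.get_image(c); cv2.imwrite(f"pics/{c}0.png",im[:,:,::-1]); np.save(f"pics/{c}0.npy",d)
    print(c,model(c)[1:])
    for q in ["pin_a_mid","bore_a","bore_b","half_near_mid","half_far_mid","pad_face","grip","handle_top","trigger_tip","station"]:
        for o in nets.landmark_of(c,q)[:5]: print(q,np.round(o["at"]),round(o["confidence"],2))
E
```

```text
pics
{'clock': np.float64(0.0), 'joint_pos': array([ 0.953,  0.207,  1.543, -0.   ,  1.393, -0.15 ]), 'joint_velocities': array([-0.002, -0.002,  0.001,  0.001, -0.002, -0.002]), 'tau': array([-0.0000e+00, -3.7088e+01, -2.8141e+01,  7.0000e-02,  3.6000e-02,
       -0.0000e+00]), 'tool_pos': array([258.849, 512.594, 223.307]), 'tool_rot': array([-7.280e-01, -3.055e+00,  3.000e-03]), 'wrist_force': array([-0.336, -0.099,  0.352]), 'torque': array([0.044, 0.   , 0.053]), 'finger_force': np.float64(0.0), 'finger_gap': np.float64(0.995)}
scene (array([1552.31753397, -631.38369975,  893.05059047]), array([[ 0.54908824,  0.45802209, -0.69908359],
       [ 0.83566341, -0.31388117,  0.4507164 ],
       [-0.01299111, -0.83168166, -0.55510076]]))
pin_a_mid [283. 187.] 0.54
bore_a [296. 275.] 0.96
bore_a [228. 350.] 0.72
bore_a [214. 354.] 0.71
bore_a [274. 257.] 0.55
bore_b [296. 275.] 0.96
bore_b [228. 350.] 0.72
bore_b [214. 354.] 0.71
bore_b [274. 257.] 0.55
half_near_mid [263. 307.] 0.62
half_far_mid [273. 281.] 0.94
pad_face [255. 328.] 0.6
grip [212. 354.] 0.9
grip [285. 185.] 0.72
handle_top [206. 358.] 0.74
trigger_tip [217. 343.] 0.43
trigger_tip [257. 327.] 0.43
station [271. 312.] 0.69
station [215. 353.] 0.51
top (array([ 387.65840785,   -9.17424539, 1641.81219814]), array([[-2.94396521e-02, -9.93080331e-01,  1.13687125e-01],
       [-9.99566558e-01,  2.92414386e-02, -3.41106512e-03],
       [ 6.30866073e-05, -1.13738269e-01, -9.93510746e-01]]))
pin_a_mid [266. 412.] 0.44
bore_a [253. 363.] 0.72
bore_a [221. 363.] 0.59
bore_b [253. 363.] 0.72
bore_b [221. 363.] 0.59
half_near_mid [238. 329.] 0.9
half_near_mid [246. 412.] 0.55
half_far_mid [238. 349.] 0.78
pad_face [234. 306.] 0.4
pad_face [232. 283.] 0.37
grip [232. 278.] 0.82
handle_top [228. 280.] 0.69
handle_top [287. 480.] 0.45
handle_top [234. 304.] 0.32
trigger_tip [233. 292.] 0.52
trigger_tip [229. 277.] 0.27
station [237. 322.] 0.9
```

```bash
python3 - <<'E'
import cv2
a=cv2.imread("pics/scene0.png"); b=cv2.imread("pics/top0.png")
cv2.imwrite("pics/s0c.png",cv2.resize(a[120:420,100:500],(800,600),interpolation=cv2.INTER_CUBIC))
cv2.imwrite("pics/t0c.png",cv2.resize(b[140:380,200:520],(800,600),interpolation=cv2.INTER_CUBIC))
E
```

```text
(no output)
```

View pics/s0c.png

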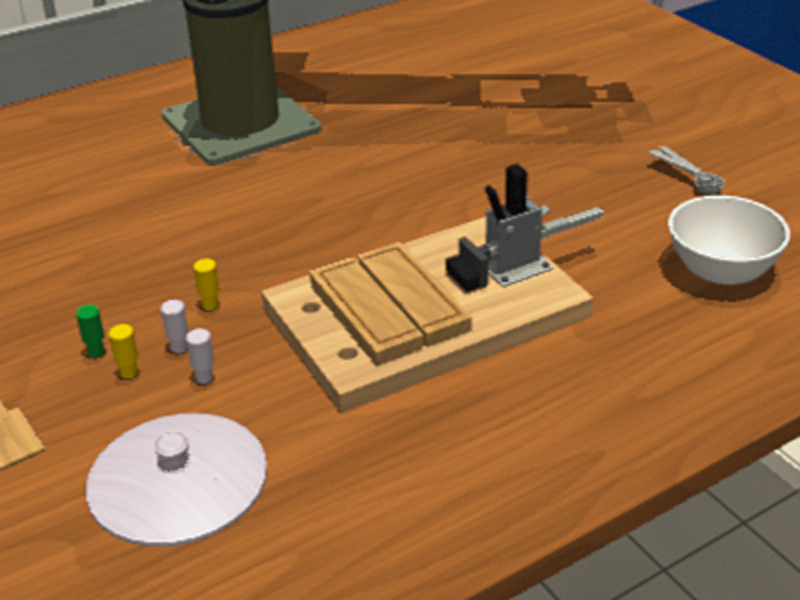

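View pics/t0c.png

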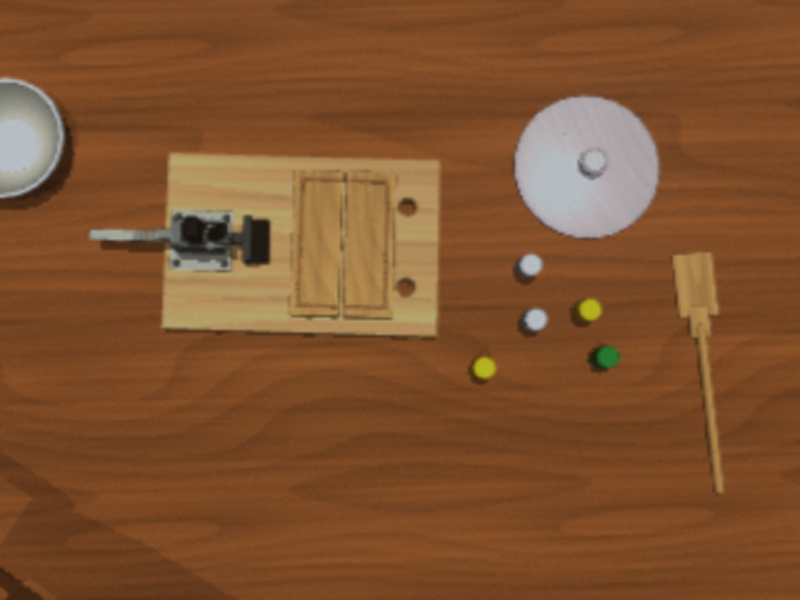

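Two silver pins stand at top px (412,246) and (414,268). The yellow ones at (394,287) and (436,264) and the green one at (442,283) are look-alikes, because the real pins are aluminium. The bores are at (363,223) and (362,255), and the clamp is at (281,233).

```bash
python3 - <<'E'
from h import *
d=np.load("pics/top0.npy")
for n,u,v,z in [("pin1",412,246,64),("pin2",414,268,64),("ya",394,287,64),("yb",436,264,64),("g",442,283,64),("boreA",362.8,222.8,27),("boreB",362,254.8,27),("handle",276.5,232,167),("lidc",435,207,20)]:
    print(n,ray_z("top",u,v,z).round(1))
# board outline corners
for u,v in [(267.5,201.5),(376,204),(375,273.5),(265,272)]: print("corner",ray_z("top",u,v,27).round(1))
print(cams.camera_model("wrist"))
s=robot.observe();Rt=R.from_rotvec(s["tool_rot"]).as_matrix();print(Rt.round(3))
E
```

```text
pin1 [ 530.6 -296.9   64. ]
pin2 [ 463.7 -299.6   64. ]
ya [ 408.3 -236.5   64. ]
yb [ 473.8 -366.7   64. ]
g [ 416.1 -381.6   64. ]
boreA [ 611.2 -153.6   27. ]
boreB [ 511.1 -147.2   27. ]
handle [572.6 105.7 167. ]
lidc [ 655.7 -383.4   20. ]
corner [687.5 142.9  27. ]
corner [ 669.5 -197.3   27. ]
corner [ 452.  -185.1   27. ]
corner [466.7 154.6  27. ]
{'intrinsics': array([[369.35677869,   0.        , 318.68133388],
       [  0.        , 369.35677869, 235.60441532],
       [  0.        ,   0.        ,   1.        ]]), 'mount': array([[-1.12907826e-03, -9.72547883e-01, -2.32700108e-01,
         6.76033356e+01],
       [ 9.99999313e-01, -1.02444048e-03, -5.70519994e-04,
         7.73025503e-01],
       [ 3.16470601e-04, -2.32700592e-01,  9.72548371e-01,
        -1.58152128e+02],
       [ 0.00000000e+00,  0.00000000e+00,  0.00000000e+00,
         1.00000000e+00]])}
[[-0.893  0.451  0.   ]
 [ 0.451  0.893  0.   ]
 [ 0.     0.    -1.   ]]
```

>>> {"method": "play_rows", "body": {"commands": [[[0, 0, 0, 0.116, 0.6], [0, 0, 0, 0.116, 0.6], [0, 0, 0, 0.116, 0.6], [0, 0, 0, 0.116, 0.6], [0, 0, 0, 0.116, 0.6], [0, 0, 0, 0.116, 0.6], [0, 0, 0, 0.116, 0.6], [0, 0, 0, 0.116, 0.6], [0, 0, 0, 0.116, 0.6], [0, 0, 0, 0.116, 0.6]]]}}

```text
clock: 1.93
tool_pos: [259.3, 513.2, 224.5]
tool_rot: [-2.29, -2.151, -0.0]
wrist_force: [-1.1, 0.8, 0.4]
finger_gap: 0.603
finger_force: 0.0
```

>>> {"method": "play_rows", "body": {"commands": [[[-0.0373, 0.0157, 0.0012, 0, 0.6], [-0.0373, 0.0157, 0.0012, 0, 0.6], [-0.0373, 0.0157, 0.0012, 0, 0.6], [-0.0373, 0.0157, 0.0012, 0, 0.6], [-0.0373, 0.0157, 0.0012, 0, 0.6], [-0.0373, 0.0157, 0.0012, 0, 0.6], [-0.0373, 0.0157, 0.0012, 0, 0.6], [-0.0373, 0.0157, 0.0012, 0, 0.6], [-0.0373, 0.0157, 0.0012, 0, 0.6], [-0.0373, 0.0157, 0.0012, 0, 0.6]]]}}

```text
clock: 2.77
tool_pos: [395.1, 130.1, 212.8]
tool_rot: [2.283, 2.157, 0.002]
wrist_force: [0.6, 0.3, -0.6]
finger_gap: 0.601
finger_force: 0.0
```

>>> {"method": "play_rows", "body": {"commands": [[[-0.0373, 0.0157, 0.0012, 0, 0.6], [-0.0373, 0.0157, 0.0012, 0, 0.6], [-0.0373, 0.0157, 0.0012, 0, 0.6], [-0.0373, 0.0157, 0.0012, 0, 0.6], [-0.0373, 0.0157, 0.0012, 0, 0.6], [-0.0373, 0.0157, 0.0012, 0, 0.6], [-0.0373, 0.0157, 0.0012, 0, 0.6], [-0.0373, 0.0157, 0.0012, 0, 0.6], [-0.0373, 0.0157, 0.0012, 0, 0.6], [-0.0373, 0.0157, 0.0012, 0, 0.6]]]}}

```text
clock: 3.6
tool_pos: [530.6, -251.6, 200.4]
tool_rot: [2.284, 2.157, 0.0]
wrist_force: [1.5, 0.2, 0.2]
finger_gap: 0.598
finger_force: 0.0
```

```bash
cat >> h.py <<'E'
def show(name,cam="wrist"):
    im,d=cams.get_image(cam); cv2.imwrite(f"pics/{name}.png",im[:,:,::-1]); np.save(f"pics/{name}.npy",d); return im,d
E
python3 - <<'E'
from h import *
im,d=show("w1"); s=robot.observe(); print(s["tool_pos"],R.from_rotvec(s["tool_rot"]).as_matrix().round(4))
for q in ["pin_a_mid","bore_a","station"]:
    for o in nets.landmark_of("wrist",q)[:6]: print(q,np.round(o["at"]),round(o["confidence"],2))
for o in nets.boxes_of("wrist","pin_a_mid")[:6]: print(np.round(o["box"]),round(o["confidence"],2))
E
```

```text
[ 532.46281631 -259.0231824   199.79997442] [[ 0.0618  0.9981  0.0025]
 [ 0.9981 -0.0618 -0.0063]
 [-0.0062  0.0029 -1.    ]]
pin_a_mid [279. 253.] 0.61
bore_a [103. 290.] 0.93
bore_a [108. 406.] 0.92
[258. 275.  24.  27.] 0.72
```

View pics/w1.png

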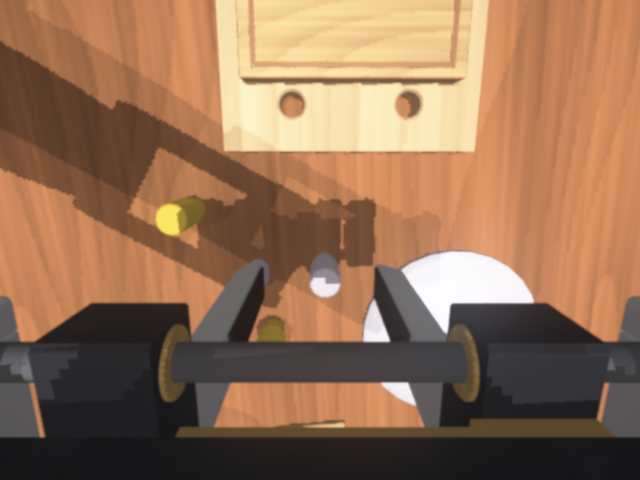

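Pin 1's head top is at px (325,284). Pin 2 is mostly hidden behind the left finger at about (260,275). The bore mouths are at (292,104) and (408,104). Next I refine these.

```bash
python3 - <<'E'
from h import *
im=cv2.imread("pics/w1.png"); d=np.load("pics/w1.npy")
g=cv2.cvtColor(im,cv2.COLOR_BGR2GRAY).astype(int); hsv=cv2.cvtColor(im,cv2.COLOR_BGR2HSV)
K,p,r=model("wrist")
vv,uu=np.mgrid[:480,:640]
P=p+(np.stack([uu,vv,np.ones_like(uu)],-1)@np.linalg.inv(K).T*d[...,None])@r.T
# pin1 top: from depth
m=np.zeros_like(d,bool); m[255:305,300:350]=True
m&=(P[...,2]>58)&(P[...,2]<72)
print("pin1 top by depth",m.sum(),P[m].mean(0).round(1),(P[m].min(0)).round(1),P[m].max(0).round(1), uu[m].mean(),vv[m].mean())
for n,(u0,v0) in {"B":(292,104),"A":(408,104)}.items():
    pl=(slice(v0-22,v0+23),slice(u0-22,u0+23))
    m=np.zeros_like(d,bool); m[pl]=True; mz=m&(P[...,2]<22)
    hole=m&(hsv[...,1]>110)&(g<175)
    print(n,"mouth px color",hole.sum(),uu[hole].min(),uu[hole].max(),vv[hole].min(),vv[hole].max(),uu[hole].mean(),vv[hole].mean(), "depthmask",mz.sum(),uu[mz].min(),uu[mz].max(),vv[mz].min(),vv[mz].max())
    print(ray_z("wrist",(uu[hole].min()+uu[hole].max())/2,(vv[hole].min()+vv[hole].max())/2,27).round(1), "top z",np.median(P[v0+25:v0+35,u0-5:u0+5,2]))
cr=np.hstack([cv2.resize(im[80:130,265:315],(400,400),interpolation=cv2.INTER_CUBIC),cv2.resize(im[245:310,300:350][:50],(400,400),interpolation=cv2.INTER_CUBIC)])
cv2.imwrite("pics/crop1.png",cr)
E
```

```text
pin1 top by depth 727 [ 531.9 -292.7   61.3] [ 518.7 -306.4   58. ] [ 545.1 -280.4   63.8] 324.51856946354883 281.8129298486933
B mouth px color 412 281 303 95 116 292.38592233009706 105.56067961165049 depthmask 530 279 306 87 117
[ 512.8 -145.3   27. ] top z 24.471109808423535
A mouth px color 322 396 413 95 117 404.5776397515528 105.76708074534162 depthmask 535 394 421 91 117
[ 608.3 -151.3   27. ] top z 24.52872937519416
```

View pics/crop1.png

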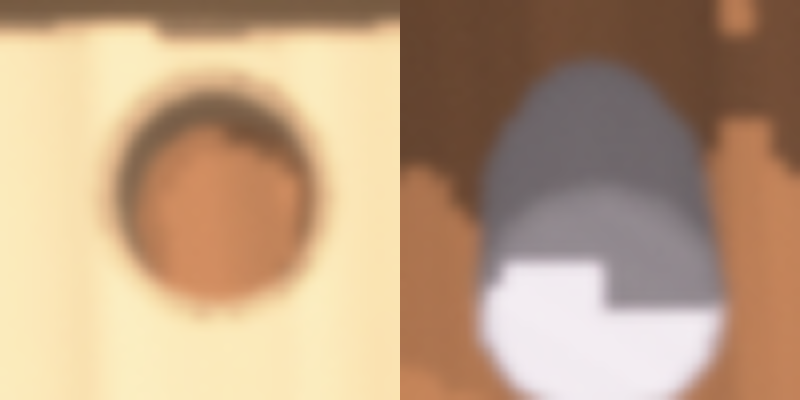

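>>> {"method": "play_rows", "body": {"commands": [[[0, -0.012, 0, 0, 0.6], [0, -0.012, 0, 0, 0.6], [0, 0, 0, 0, 0.6], [0, 0, 0, 0, 0.6], [0, 0, 0, 0, 0.6]]]}}

```text
clock: 4.27
tool_pos: [506.8, -247.2, 201.0]
tool_rot: [2.282, 2.158, 0.001]
wrist_force: [0.1, -0.1, -0.1]
finger_gap: 0.596
finger_force: 0.0
```

```bash
cat > m.py <<'E'
from h import *
import sys
def blob(im,d,u0,v0,w):
    pass
s=robot.observe(); im,d=show(sys.argv[1]); s2=robot.observe()
print(s["tool_pos"].round(1) if hasattr(s["tool_pos"],"round") else s["tool_pos"],s2["tool_pos"],np.abs(s["joint_velocities"]).max(),s["wrist_force"])
print(R.from_rotvec(s2["tool_rot"]).as_matrix().round(4))
K,p,r=model("wrist"); vv,uu=np.mgrid[:480,:640]
P=p+(np.stack([uu,vv,np.ones_like(uu)],-1)@np.linalg.inv(K).T*d[...,None])@r.T
for o in nets.landmark_of("wrist","bore_a")[:3]:
    v,u=o["at"]; print("bore net",round(u,1),round(v,1),ray_z("wrist",u,v,27).round(1),round(o["confidence"],2))
    # circle fit: depth mask
    m=np.zeros_like(d,bool); iu,iv=int(u),int(v); m[max(iv-25,0):iv+26,iu-25:iu+26]=True
    m&=(np.abs(P[...,2]-np.median(P[max(iv-25,0):iv+26,iu-25:iu+26,2]))>6)&(P[...,2]<30)
    if m.sum()>50: print("   depth ext",uu[m].min(),uu[m].max(),vv[m].min(),vv[m].max())
for o in nets.landmark_of("wrist","pin_a_mid")[:4]:
    v,u=o["at"]; print("pin net",round(u,1),round(v,1),ray_z("wrist",u,v,32).round(1),round(o["confidence"],2))
    iu,iv=int(u),int(v); m=np.zeros_like(d,bool); m[iv-35:iv+36,iu-35:iu+36]=True
    m&=(P[...,2]>57)&(P[...,2]<68)
    n,l,st,c=cv2.connectedComponentsWithStats(m.astype(np.uint8))
    for i in range(1,n):
        if st[i,4]>150: print("   top comp",st[i],ray_z("wrist",st[i,0]+st[i,2]/2-.5,st[i,1]+st[i,3]/2-.5,64).round(1), P[l==i].mean(0).round(1))
E
python3 m.py w2
```

```text
[ 506.8 -247.2  201. ] [ 506.88396448 -247.39268575  200.93309701] 0.01379443011703351 [ 0.0857875  -0.14524064 -0.05019491]
[[ 5.590e-02  9.984e-01  1.000e-03]
 [ 9.984e-01 -5.590e-02 -4.000e-04]
 [-3.000e-04  1.000e-03 -1.000e+00]]
bore net 436.4 110.1 [ 612.8 -154.8   27. ] 0.86
   depth ext 423 446 96 121
bore net 318.2 108.9 [ 512. -148.   27.] 0.73
   depth ext 307 331 95 121
pin net 278.3 281.9 [ 465.7 -300.5   32. ] 0.91
   top comp [263 277  28  30 674] [ 467.8 -297.2   64. ] [ 467.4 -298.3   61.6]
```

>>> {"method": "play_rows", "body": {"commands": [[[-0.0174, -0.012, 0.0, 0, 0.5], [-0.0174, -0.012, 0.0, 0, 0.5], [-0.0174, -0.012, 0.03, 0, 0.5], [0, 0, 0.03, 0, 0.5], [0, 0, 0.03, 0, 0.5], [0, 0, 0, 0, 0.5], [0, 0, 0, 0, 0.5], [0, 0, 0, 0, 0.5]]]}}

```text
clock: 5.08
tool_pos: [468.5, -298.7, 111.9]
tool_rot: [2.282, 2.156, 0.0]
wrist_force: [0.2, -0.8, 0.5]
finger_gap: 0.496
finger_force: 0.0
```

```bash
python3 m.py w3
```

```text
[ 468.5 -298.7  111.9] [ 469.04611001 -299.14955159  112.65987204] 0.02399434873642885 [ 0.16495438 -0.79619881  0.47890929]
[[ 0.0564  0.9984  0.003 ]
 [ 0.9984 -0.0564 -0.0026]
 [-0.0024  0.0031 -1.    ]]
bore net 414.6 242.0 [ 534.9 -298.3   27. ] 0.55
   depth ext 389 439 217 267
pin net 316.0 252.1 [ 467.3 -300.    32. ] 0.71
   top comp [ 293  242   45   45 1554] [ 466.9 -298.    64. ] [ 466.9 -298.6   62.4]
```

View pics/w3.png

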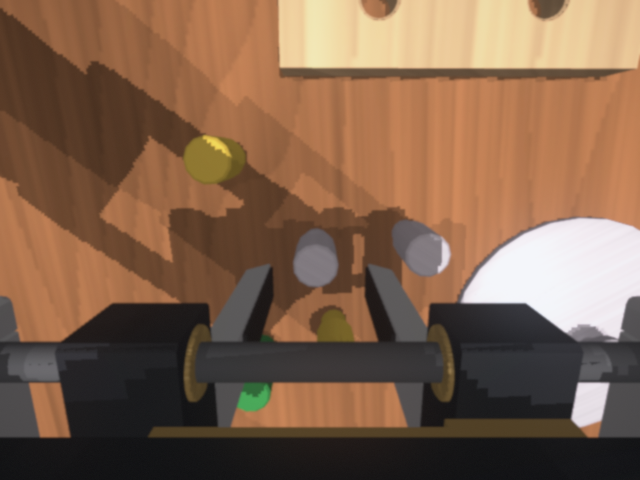

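The silver pin 2 sits centred between the fingers at px (316,264). Pin 1 is at (428,255), clear of the fingers. I'll descend and grip pin 2.

>>> {"method": "play_rows", "body": {"commands": [[[0.0, -0.002, 0.03, 0, 0.5], [0.001, 0, 0.03, 0, 0.5], [0, 0, 0.002, 0, 0.5], [0, 0, 0, 0, 0.5], [0, 0, 0, 0, 0.1], [0, 0, 0, 0, 0.1], [0, 0, 0, 0, 0.1], [0, 0, 0, 0, 0.1], [0, 0, 0, 0, 0.1], [0, 0, 0, 0, 0.1]]], "squeeze": 25}}

```text
clock: 6.07
tool_pos: [466.7, -298.2, 50.4]
tool_rot: [2.281, 2.155, 0.0]
wrist_force: [-0.7, 0.9, 6.0]
finger_gap: 0.283
finger_force: 25.0
```

>>> {"method": "play_rows", "body": {"commands": [[[0, 0, -0.03, 0, 0.1], [0, 0, -0.03, 0, 0.1], [0.028, 0.0133, 0, 0, 0.1], [0.028, 0.0133, 0, 0, 0.1], [0.028, 0.0133, 0, 0, 0.1], [0, 0, 0, 0, 0.1], [0, 0, 0, 0, 0.1], [0, 0, 0, 0, 0.1], [0, 0, 0, 0, 0.1]]]}}

```text
clock: 6.82
tool_pos: [509.6, -216.2, 108.3]
tool_rot: [-2.285, -2.156, 0.001]
wrist_force: [0.3, -0.3, -0.5]
finger_gap: 0.283
finger_force: 25.0
```

```bash
python3 m.py w4
```

```text
[ 509.6 -216.2  108.3] [ 509.54546525 -216.36776261  108.28328057] 0.01038016983856134 [ 0.26521728 -0.31149492 -0.51375351]
[[ 5.830e-02  9.983e-01 -4.000e-04]
 [ 9.983e-01 -5.830e-02 -1.000e-04]
 [-2.000e-04 -4.000e-04 -1.000e+00]]
bore net 317.6 142.9 [ 512.8 -145.9   27. ] 0.93
   depth ext 302 334 127 161
bore net 474.0 145.3 [ 611.  -153.2   27. ] 0.74
   depth ext 458 489 122 161
pin net 315.7 284.3 [ 506.  -238.1   32. ] 0.75
```

View pics/w4.png

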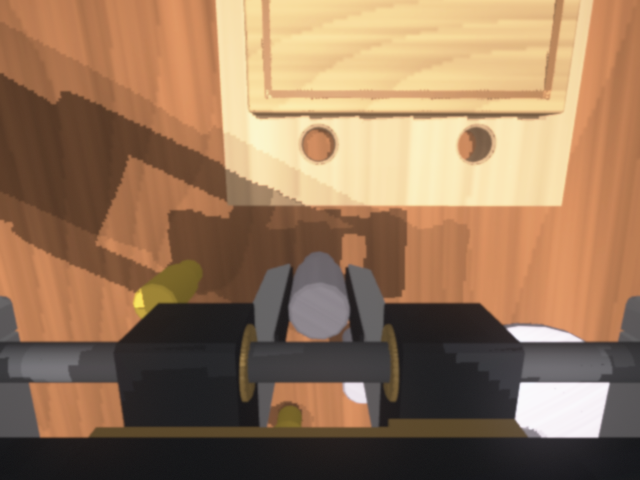

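Bore B is at px (318,144), bore A at (476,144), and the held pin's head disc is at about (319,309). Next I work out the offsets.

```bash
cat > b.py <<'E'
from h import *
import sys
name=sys.argv[1]; pz=float(sys.argv[2])
im=cv2.imread(f"pics/{name}.png"); d=np.load(f"pics/{name}.npy"); K,p,r=model("wrist"); vv,uu=np.mgrid[:480,:640]
P=p+(np.stack([uu,vv,np.ones_like(uu)],-1)@np.linalg.inv(K).T*d[...,None])@r.T
m=np.zeros_like(d,bool); m[240:345,285:355]=True; m&=np.abs(P[...,2]-pz)<5
n,l,st,c=cv2.connectedComponentsWithStats(m.astype(np.uint8)); i=1+np.argmax(st[1:,4]); 
print("head",st[i],P[l==i][:,2].mean()); 
cn=max(cv2.findContours((l==i).astype(np.uint8),0,1)[0],key=len); e=cv2.fitEllipse(cn); print(e)
# head pixels: the row of widest extent gives the disc centre
for row in range(st[i,1],st[i,1]+st[i,3],6): 
    q=np.where(l[row]==i)[0]; print(row,q.min(),q.max(),end=" | ")
print(); print("pin",ray_z("wrist",*e[0],pz).round(1))
s=robot.observe(); Rt=R.from_rotvec(s["tool_rot"]).as_matrix(); pin=ray_z("wrist",*e[0],pz)
print("pin in tool",(Rt.T@(pin-s["tool_pos"])).round(1))
g=cv2.cvtColor(im,cv2.COLOR_BGR2LAB).astype(float)
for a in sys.argv[3:]:
    u0,v0=map(int,a.split(",")); w=26
    ref=np.median(g[v0+20:v0+30,u0-8:u0+8].reshape(-1,3),0)
    dd=np.linalg.norm(g[v0-w:v0+w,u0-w:u0+w]-ref,axis=2)
    m=(dd>45).astype(np.uint8); n,l,st,c=cv2.connectedComponentsWithStats(m); i=l[w,w]
    cn=max(cv2.findContours((l==i).astype(np.uint8),0,1)[0],key=len); e=cv2.fitEllipse(cn)
    u,v=e[0][0]+u0-w,e[0][1]+v0-w; b=ray_z("wrist",u,v,27)
    print("bore",u,v,e[1],b.round(1),"bore-pin tool",(Rt.T@(b-pin)).round(1))
E
python3 b.py w4 122 318,144 476,144
```

```text
head [ 285  281   70   58 2974] 119.76123530511823
((318.9245910644531, 309.2546081542969), (57.415958404541016, 71.00981140136719), 83.30133819580078)
281 319 322 | 287 302 354 | 293 285 354 | 299 286 351 | 305 287 351 | 311 287 350 | 317 287 350 | 323 287 350 | 329 287 350 | 335 304 333 | 
pin [ 509.6 -214.9  122. ]
pin in tool [  1.4  -0.1 -13.7]
bore 318.3795986175537 143.3722915649414 (34.776554107666016, 36.24120330810547) [ 513.3 -146.2   27. ] bore-pin tool [68.9 -0.3 95. ]
bore 475.3956108093262 143.39373588562012 (33.514747619628906, 38.27804183959961) [ 611.9 -152.1   27. ] bore-pin tool [68.8 98.5 95. ]
```

>>> {"method": "play_rows", "body": {"commands": [[[0.035, 0, 0, 0, 0.1], [0.035, 0, 0, 0, 0.1], [0, 0, 0, 0, 0.1], [0, 0, 0.015, 0, 0.1], [0, 0, 0.0125, 0, 0.1], [0, 0, 0, 0, 0.1], [0, 0, 0, 0, 0.1], [0, 0, 0, 0, 0.1]]]}}

```text
clock: 7.63
tool_pos: [514.3, -146.3, 81.5]
tool_rot: [2.284, 2.156, 0.0]
wrist_force: [-0.1, 0.2, -1.5]
finger_gap: 0.283
finger_force: 25.0
```

```bash
python3 - <<'E'
from h import *
s=robot.observe(); print(s["tool_pos"],s["wrist_force"],R.from_rotvec(s["tool_rot"]).as_matrix().round(4))
E
```

```text
[ 514.34762856 -146.3247835    81.4638359 ] [-0.05530183  0.15255677 -1.51188563] [[ 5.780e-02  9.983e-01  6.000e-04]
 [ 9.983e-01 -5.780e-02 -4.000e-04]
 [-3.000e-04  7.000e-04 -1.000e+00]]
```

>>> {"method": "play_rows", "body": {"commands": [[[0, -0.0009, 0, 0, 0.1], [0, 0, 0.003, 0, 0.1], [0, 0, 0.003, 0, 0.1], [0, 0, 0.003, 0, 0.1], [0, 0, 0.002, 0, 0.1], [0, 0, 0, 0, 0.1], [0, 0, 0, 0, 0.1]]]}}

```text
clock: 8.22
tool_pos: [513.0, -145.4, 69.6]
tool_rot: [-2.283, -2.157, 0.0]
wrist_force: [-0.3, 1.2, -0.7]
finger_gap: 0.282
finger_force: 25.0
```

>>> {"method": "play_rows", "body": {"commands": [[[0, 0, 0.003, 0, 0.1], [0, 0, 0.003, 0, 0.1], [0, 0, 0.003, 0, 0.1], [0, 0, 0.003, 0, 0.1], [0, 0, 0.003, 0, 0.1], [0, 0, 0, 0, 0.1], [0, 0, 0, 0, 0.1]]]}}

```text
clock: 8.8
tool_pos: [513.0, -145.4, 54.6]
tool_rot: [-2.283, -2.157, 0.0]
wrist_force: [0.3, 0.5, -0.4]
finger_gap: 0.279
finger_force: 25.0
```

>>> {"method": "play_rows", "body": {"commands": [[[0, 0, 0.001, 0, 0.1], [0, 0, 0, 0, 0.1], [0, 0, 0, 0, 0.5], [0, 0, 0, 0, 0.5], [0, 0, 0, 0, 0.5], [0, 0, 0, 0, 0.5], [0, 0, -0.03, 0, 0.5], [0, 0, -0.036, 0, 0.5], [-0.037, 0.0073, 0, 0, 0.5], [-0.037, 0.0073, 0, 0, 0.5]]]}}

```text
clock: 9.63
tool_pos: [525.9, -220.7, 123.5]
tool_rot: [2.275, 2.157, 0.003]
wrist_force: [0.6, -1.1, -0.2]
finger_gap: 0.504
finger_force: 0.0
```

>>> {"method": "play_rows", "body": {"commands": [[[-0.037, 0.0073, 0, 0, 0.5], [-0.037, 0.0073, 0, 0, 0.5], [0, 0, 0, 0, 0.5], [0, 0, 0, 0, 0.5], [0, 0, 0, 0, 0.5], [0, 0, 0, 0, 0.5]]]}}

```text
clock: 10.13
tool_pos: [533.5, -293.5, 119.6]
tool_rot: [-2.282, -2.157, -0.0]
wrist_force: [-0.0, 0.8, -0.4]
finger_gap: 0.502
finger_force: 0.0
```

```bash
python3 m.py w5
```

```text
[ 533.5 -293.5  119.6] [ 533.64150765 -293.35336751  119.68084048] 0.010454865274407936 [-0.00663554  0.82550734 -0.39650897]
[[ 5.550e-02  9.985e-01 -8.000e-04]
 [ 9.985e-01 -5.550e-02  9.000e-04]
 [ 8.000e-04 -8.000e-04 -1.000e+00]]
pin net 270.5 13.2 [ 513.1 -146.1   32. ] 0.66
pin net 435.4 21.1 [ 611.7 -155.9   32. ] 0.27
```

View pics/w5.png

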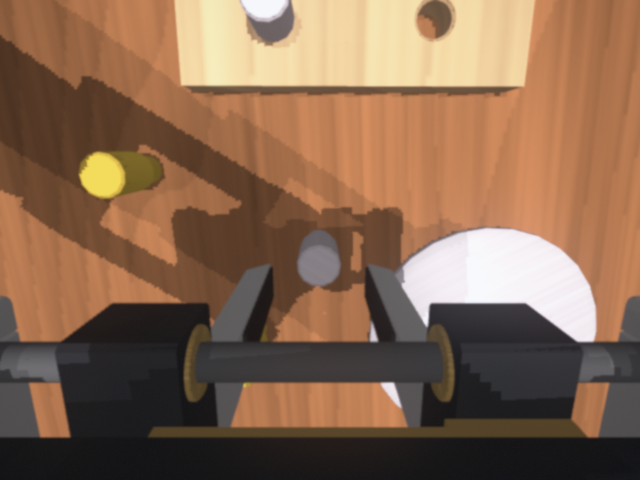

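>>> {"method": "play_rows", "body": {"commands": [[[-0.0024, 0.0003, 0.03, 0, 0.5], [0, 0, 0.03, 0, 0.5], [0, 0, 0.0093, 0, 0.5], [0, 0, 0, 0, 0.5], [0, 0, 0, 0, 0.1], [0, 0, 0, 0, 0.1], [0, 0, 0, 0, 0.1], [0, 0, 0, 0, 0.1], [0, 0, 0, 0, 0.1], [0, 0, 0, 0, 0.1]]], "squeeze": 25}}

```text
clock: 11.12
tool_pos: [535.4, -298.3, 52.6]
tool_rot: [2.281, 2.155, 0.001]
wrist_force: [0.7, -0.2, 5.9]
finger_gap: 0.283
finger_force: 24.8
```

>>> {"method": "play_rows", "body": {"commands": [[[0, 0, -0.03, 0, 0.1], [0, 0, -0.03, 0, 0.1], [0.022, 0.0243, 0, 0, 0.1], [0.022, 0.0243, 0, 0, 0.1], [0.0215, 0.0243, 0, 0, 0.1], [0, 0, 0, 0, 0.1], [0, 0, 0, 0, 0.1], [0, 0, 0, 0, 0.1], [0, 0, 0, 0, 0.1]]]}}

```text
clock: 11.87
tool_pos: [609.3, -236.7, 110.0]
tool_rot: [-2.284, -2.155, 0.001]
wrist_force: [0.0, -0.0, -0.9]
finger_gap: 0.284
finger_force: 24.8
```

```bash
python3 m.py w6; python3 - <<'E'
E
python3 - <<'E'
from h import *
print(proj("wrist",[612,-152.1,27]))
E
```

```text
[ 609.3 -236.7  110. ] [ 609.38155846 -236.86530873  110.15742795] 0.011000786786371375 [ 0.00175706 -0.04090403 -0.91269758]
[[ 5.840e-02  9.983e-01 -1.300e-03]
 [ 9.983e-01 -5.840e-02  3.000e-04]
 [ 2.000e-04 -1.300e-03 -1.000e+00]]
bore net 314.9 123.3 [ 611.8 -154.4   27. ] 0.56
   depth ext 301 333 104 138
pin net 153.3 121.3 [ 513.  -147.6   32. ] 0.8
   top comp [ 118   89   41   53 1759] [ 519.1 -146.9   64. ] [ 517.5 -147.4   64.3]
[314.81211901 119.44012263]
```

```bash
sed -i 's/return K,np.array(s\["tool_pos"\])+Rt@T\[:3,3\]/return K,np.array(s["tool_pos"])+Rt@T[:3,3]+np.array([0,0,2.7])/' h.py; python3 b.py w6 121.5 316,120
```

```text
head [ 285  271   70   60 3033] 121.92273300451623
((319.1267395019531, 301.0313415527344), (59.06684112548828, 69.06629943847656), 86.79682922363281)
271 318 322 | 277 303 337 | 283 285 354 | 289 285 354 | 295 287 350 | 301 287 350 | 307 288 350 | 313 288 350 | 319 288 349 | 325 301 338 | 
pin [ 609.8 -234.2  121.5]
pin in tool [  2.8  -0.  -11. ]
bore 317.37561225891113 119.72147941589355 (34.50783920288086, 36.09128189086914) [ 613.6 -152.2   27. ] bore-pin tool [82.  -1.  94.5]
```

>>> {"method": "play_rows", "body": {"commands": [[[0.0275, -0.0004, 0, 0, 0.1], [0.0275, -0.0004, 0, 0, 0.1], [0.0276, -0.0004, 0, 0, 0.1], [0, 0, 0.014, 0, 0.1], [0, 0, 0.013, 0, 0.1], [0, 0, 0, 0, 0.1], [0, 0, 0, 0, 0.1], [0, 0, 0, 0, 0.1], [0, 0, 0, 0, 0.1]]]}}

```text
clock: 12.77
tool_pos: [614.5, -154.8, 84.3]
tool_rot: [2.285, 2.155, 0.001]
wrist_force: [0.1, 0.2, -0.8]
finger_gap: 0.28
finger_force: 24.8
```

>>> {"method": "play_rows", "body": {"commands": [[[0.0004, -0.0014, 0, 0, 0.1], [0, 0, 0.003, 0, 0.1], [0, 0, 0.003, 0, 0.1], [0, 0, 0.003, 0, 0.1], [0, 0, 0.003, 0, 0.1], [0, 0, 0, 0, 0.1], [0, 0, 0, 0, 0.1]]]}}

```text
clock: 13.35
tool_pos: [612.9, -153.2, 71.4]
tool_rot: [2.283, 2.157, 0.0]
wrist_force: [1.6, -2.0, -2.6]
finger_gap: 0.281
finger_force: 24.8
```

>>> {"method": "play_rows", "body": {"commands": [[[0, 0, 0.003, 0, 0.1], [0, 0, 0.003, 0, 0.1], [0, 0, 0.003, 0, 0.1], [0, 0, 0.003, 0, 0.1], [0, 0, 0.003, 0, 0.1], [0, 0, 0, 0, 0.1], [0, 0, 0, 0, 0.1]]]}}

```text
clock: 13.93
tool_pos: [612.8, -153.1, 56.3]
tool_rot: [2.284, 2.157, 0.0]
wrist_force: [1.7, -1.7, -2.5]
finger_gap: 0.285
finger_force: 24.8
```

>>> {"method": "play_rows", "body": {"commands": [[[0, 0, 0.0005, 0, 0.1], [0, 0, 0, 0, 0.5], [0, 0, 0, 0, 0.5], [0, 0, 0, 0, 0.5], [0, 0, 0, 0, 0.5], [0, 0, -0.041, 0, 0.6], [0, 0, -0.041, 0, 0.8], [0, 0, -0.041, 0, 1], [0, 0, -0.02, 0, 1], [0, 0, 0, 0, 1]]]}}

```text
clock: 14.77
tool_pos: [616.6, -154.5, 207.1]
tool_rot: [2.275, 2.149, 0.009]
wrist_force: [0.1, -0.2, -0.2]
finger_gap: 0.82
finger_force: 0.0
```

```bash
python3 - <<'E'
from h import *
s=robot.observe(); print(s["tool_pos"],s["joint_pos"])
E
```

```text
[ 616.57806757 -154.48919839  207.08574859] [-3.81590527e-01  3.37868627e-01  1.41305531e+00  1.08996593e-04
  1.37740869e+00 -3.24752879e-01]
```

>>> {"method": "play_rows", "body": {"commands": [[[0.0363, -0.0077, 0, 0, 1], [0.0363, -0.0077, 0, 0, 1], [0.0363, -0.0077, 0, 0, 1], [0.0363, -0.0077, 0, 0, 1], [0.0363, -0.0077, 0, 0, 1], [0.0363, -0.0077, 0, 0, 1], [0.0363, -0.0077, 0, 0, 1], [0, 0, 0, 0.121, 1], [0, 0, 0, 0.121, 1], [0, 0, 0, 0.121, 1]]]}}

```text
clock: 15.6
tool_pos: [571.9, 104.8, 197.5]
tool_rot: [-2.638, -1.704, 0.004]
wrist_force: [0.9, 0.6, -1.5]
finger_gap: 0.999
finger_force: 0.0
```

>>> {"method": "play_rows", "body": {"commands": [[[0, 0, 0, 0.121, 1], [0, 0, 0, 0.121, 1], [0, 0, 0, 0.121, 1], [0, 0, 0, 0.121, 1], [0, 0, 0, 0.121, 1], [0, 0, 0, 0.121, 1], [0, 0, 0, 0.121, 1], [0, 0, 0, 0.121, 1], [0, 0, 0, 0.121, 1], [0, 0, 0, 0.121, 1]]]}}

```text
clock: 16.43
tool_pos: [572.2, 103.6, 197.5]
tool_rot: [3.14, -0.102, -0.005]
wrist_force: [-0.2, -0.5, -0.2]
finger_gap: 1.004
finger_force: 0.0
```

>>> {"method": "play_rows", "body": {"commands": [[[0, 0, 0, 0, 1], [0, 0, 0, 0, 1], [0, 0, 0, 0, 1]]]}}

```text
clock: 16.68
tool_pos: [572.8, 103.7, 198.3]
tool_rot: [3.14, -0.089, -0.002]
wrist_force: [-0.3, -0.8, -0.5]
finger_gap: 1.0
finger_force: 0.0
```

```bash
cat > c.py <<'E'
from h import *
import sys
s=robot.observe(); im,d=show(sys.argv[1]); s=robot.observe()
print(s["tool_pos"],s["joint_pos"].round(2) if hasattr(s["joint_pos"],"round") else s["joint_pos"]); Rt=R.from_rotvec(s["tool_rot"]).as_matrix(); print(Rt.round(3))
for q,z in [("handle_top",167),("grip",139),("trigger_tip",150),("pad_face",50),("half_near_mid",38),("half_far_mid",38),("pin_a_mid",35)]:
    for o in nets.landmark_of("wrist",q)[:3]:
        v,u=o["at"]; w=ray_z("wrist",u,v,z); print(q,round(u),round(v),w.round(1),"tool",(Rt.T@(w-s["tool_pos"])).round(1),round(o["confidence"],2))
for P in [(513,-145.2,67),(612.8,-151.2,67),(578.2,109.3,167)]: print(proj("wrist",P))
E
python3 c.py w7
```

```text
[572.96154907 103.66541559 198.55973859] [0.03 0.24 1.55 0.   1.35 1.66]
[[ 0.998 -0.057 -0.001]
 [-0.057 -0.998 -0.   ]
 [-0.001  0.    -1.   ]]
handle_top 311 264 [578.4 108.3 167. ] tool [ 5.2 -4.9 31.6] 0.67
grip 322 246 [580.8 102.1 139. ] tool [ 8.   1.1 59.6] 0.96
trigger_tip 378 254 [576.7  69.3 150. ] tool [ 5.8 34.1 48.6] 0.74
pad_face 413 220 [574.6  23.4  50. ] tool [  6.4  80.  148.6] 0.67
pad_face 377 256 [544.7  55.   50. ] tool [-25.3  50.2 148.6] 0.4
half_near_mid 480 219 [570.2 -38.7  38. ] tool [  5.6 142.3 160.6] 0.9
half_far_mid 554 221 [ 563.8 -103.9   38. ] tool [  2.9 207.7 160.6] 0.82
[618.80139839 284.2391257 ]
[643.12472819 163.4697811 ]
[309.53138434 264.58466627]
```

View pics/w7.png

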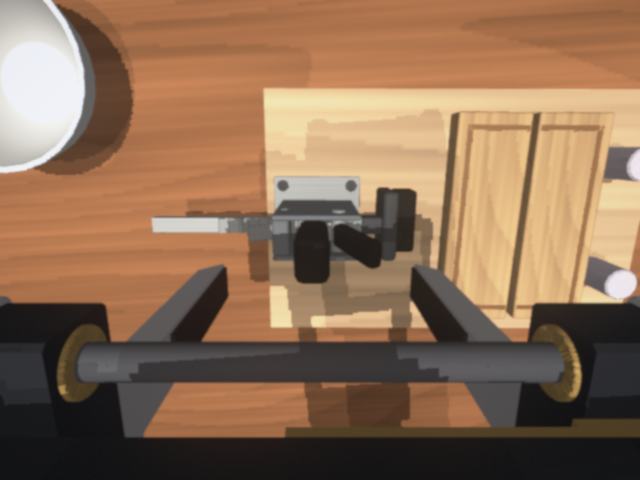

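Both pins' heads stand in their bores, at (620,163) and (612,285). The handle is at (311,264), where my station pose predicts it, and the trigger is at (358,245). I'll descend onto the grip point.

>>> {"method": "play_rows", "body": {"commands": [[[0.005, 0.0012, 0, 0, 1], [0, 0, 0.02, 0, 1], [0, 0, 0.02, 0, 1], [0, 0, 0.0195, 0, 1], [0, 0, 0, 0, 1], [0, 0, 0, 0, 1], [0, 0, 0, 0, 1]]], "squeeze": 22}}

```text
clock: 17.67
tool_pos: [579.2, 102.1, 140.7]
tool_rot: [-3.14, 0.093, -0.003]
wrist_force: [1.5, 0.3, -0.2]
finger_gap: 1.001
finger_force: 0.0
```

```bash
python3 c.py w8
```

```text
[579.6204655  102.17202149 141.27796026] [0.03 0.31 1.59 0.   1.24 1.66]
[[ 0.998 -0.059  0.003]
 [-0.059 -0.998  0.   ]
 [ 0.003 -0.    -1.   ]]
handle_top 307 324 [578.5 107.8 167. ] tool [ -1.4  -5.5 -25.7] 0.9
grip 325 293 [579.7 100.1 139. ] tool [0.2 2.1 2.3] 0.6
trigger_tip 393 307 [575.4  70.3 150. ] tool [-2.3 32.  -8.7] 0.7
pad_face 429 246 [573.8  25.5  50. ] tool [-1.5 76.9 91.3] 0.58
half_near_mid 507 245 [567.6 -35.3  38. ] tool [ -4.1 138.  103.2] 0.63
half_near_mid 599 242 [ 565.6 -103.3   38. ] tool [ -2.1 205.9 103.2] 0.21
half_far_mid 598 244 [ 564.  -102.2   38. ] tool [ -3.8 204.9 103.2] 0.65
[683.26011144 322.30292406]
[719.77138687 176.08408056]
[303.12442099 323.3679418 ]
```

>>> {"method": "play_rows", "body": {"commands": [[[0, 0, 0, 0, 0.3], [0, 0, 0, 0, 0.3], [0, 0, 0, 0, 0.3], [0, 0, 0, 0, 0.3], [0, 0, 0, 0, 0.3], [0, 0, 0, 0, 0.3], [0, 0, 0, 0, 0.3], [0, 0, 0, 0, 0.3]]], "squeeze": 22}}

```text
clock: 18.73
tool_pos: [579.2, 99.6, 141.1]
tool_rot: [3.135, -0.093, 0.003]
wrist_force: [-0.7, -8.6, 6.7]
finger_gap: 0.47
finger_force: 3.8
```

```bash
python3 c.py w9 | grep -E "^\[5|pad|half"
```

```text
[579.29520734  99.38786781 141.20017258] [ 0.03  0.31  1.59 -0.01  1.24  1.66]
pad_face 424 245 [575.2  26.4  50. ] tool [-0.  72.6 91.6] 0.96
half_near_mid 505 242 [570.  -36.7  38. ] tool [ -1.4 135.8 103.9] 0.59
half_far_mid 593 245 [ 563.6 -102.1   38. ] tool [ -4.  201.5 104.2] 0.59
```

>>> {"method": "play_rows", "body": {"commands": [[[0, 0, 0, 0, 0.3], [0, 0, 0, 0, 0.3], [0, 0, 0, 0, 0.3], [0, 0, 0, 0, 0.3], [0, 0, 0, 0, 0.3]]]}}

```text
clock: 19.55
tool_pos: [579.5, 100.3, 141.3]
tool_rot: [3.137, -0.093, 0.004]
wrist_force: [-1.2, -4.6, 6.3]
finger_gap: 0.361
finger_force: 22.0
```

```bash
python3 c.py w10 | grep -E "^\[5|pad|half"
```

```text
[579.43572408 100.31883243 141.24433525] [ 0.03  0.31  1.59 -0.    1.24  1.66]
pad_face 431 244 [575.4  21.5  50. ] tool [ 0.4 78.6 91.5] 0.57
half_near_mid 505 242 [570.  -36.4  38. ] tool [ -1.6 136.7 103.6] 0.6
half_far_mid 596 241 [ 566.5 -103.7   38. ] tool [ -1.1 204.1 103.8] 0.84
```

```bash
cat > j.py <<'E'
from h import *
import sys
s=robot.observe(); im,d=show(sys.argv[1])
K,p,r=model("wrist"); vv,uu=np.mgrid[:480,:640]
P=p+(np.stack([uu,vv,np.ones_like(uu)],-1)@np.linalg.inv(K).T*d[...,None])@r.T
yaw=np.array([-.0590,-.9983]); yh=np.array([.9983,-.0590]); o=np.array([570.7,-17.5])
sx=(P[...,:2]-o)@yaw; sy=(P[...,:2]-o)@yh; z=P[...,2]
ok=(d>0)
m=ok&(np.abs(sy)>13)&(np.abs(sy)<30)&(z>60)&(z<78)&(sx>-92)&(sx<40)
q=lambda a: np.percentile(a,[2,50,98]).round(1) if len(a) else None
print("plate x",m.sum(),q(sx[m]),q(z[m]))
m=ok&(sx<-235)&(sx>-290)&(np.abs(sy)<6)&(z>50)&(z<75); print("bar rear x",m.sum(),sx[m].min() if m.any() else None,q(sx[m]))
m=ok&(np.abs(sy)<24)&(np.abs(sy)>8)&(z>40)&(z<56)&(sx>-80)&(sx<10); print("pad/half x",np.histogram(sx[m],np.arange(-80,12,4)))
for y0 in (-60,60):  # dark joint and edges: height profile
    m=ok&(np.abs(sy-y0)<12)&(sx>-40)&(sx<140); b=np.round(sx[m]).astype(int); zz=z[m]
    prof={k:zz[b==k].mean() for k in np.unique(b)}; hi=[k for k in prof if prof[k]>44]
    print(y0,"raised ranges",[ (a[0],a[-1]) for a in np.split(np.array(hi),np.where(np.diff(hi)>1)[0]+1) if len(a)])
print(s["clock"],s["finger_gap"],s["finger_force"],s["tool_pos"])
E
python3 j.py w11
```

```text
plate x 960 [-68.2 -63.7 -57. ] [61.1 73.  74.8]
bar rear x 490 -254.41597289187817 [-253.6 -244.5 -235.3]
pad/half x (array([  0,   0, 117,  50,   0,   0,   0, 169, 241, 247, 180,   0,   0,
         0,   0,   0,   0, 424, 237, 265, 233, 245]), array([-80, -76, -72, -68, -64, -60, -56, -52, -48, -44, -40, -36, -32,
       -28, -24, -20, -16, -12,  -8,  -4,   0,   4,   8]))
-60 raised ranges [(np.int64(19), np.int64(49)), (np.int64(53), np.int64(109))]
60 raised ranges [(np.int64(-9), np.int64(50)), (np.int64(53), np.int64(99))]
19.95 0.36328035717857915 21.995118856430054 [579.45837233 100.30663007 141.26955236]
```

>>> {"method": "play_rows", "body": {"commands": [[[0, 0, 0, 0, 0.8], [0, 0, 0, 0, 0.8], [0, 0, 0, 0, 0.8], [0, 0, 0, 0, 0.8], [0, 0, 0, 0, 0.8], [0, 0, 0, 0, 0.8], [0, 0, 0, 0, 0.8], [0, 0, 0, 0, 0.8], [0, 0, 0, 0, 0.8]]]}}

```text
clock: 20.75
tool_pos: [578.0, 102.6, 139.4]
tool_rot: [-3.14, 0.093, 0.001]
wrist_force: [-0.3, -0.3, -0.1]
finger_gap: 0.8
finger_force: 0.2
```

>>> {"method": "play_rows", "body": {"commands": [[[0, 0, 0, 0, 0.3], [0, 0, 0, 0, 0.3], [0, 0, 0, 0, 0.3], [0, 0, 0, 0, 0.3], [0, 0, 0, 0, 0.3], [0, 0, 0, 0, 0.3], [0, 0, 0, 0, 0.3], [0, 0, 0, 0, 0.3], [0, 0, 0, 0, 0.3], [0, 0, 0, 0, 0.3]]]}}

```text
clock: 21.58
tool_pos: [579.7, 100.3, 141.8]
tool_rot: [3.137, -0.093, 0.005]
wrist_force: [-2.0, -6.2, 5.5]
finger_gap: 0.364
finger_force: 22.0
```

```bash
python3 j.py w12
```

```text
plate x 971 [-60.2 -56.  -48.9] [61.1 72.9 74.7]
bar rear x 280 -246.37047878486268 [-245.8 -240.4 -235.2]
pad/half x (array([  0,   0,   0,   0, 102,  91,   0,   0,   0, 122, 244, 247, 175,
         1,   0,   0,   0, 425, 242, 249, 234, 247]), array([-80, -76, -72, -68, -64, -60, -56, -52, -48, -44, -40, -36, -32,
       -28, -24, -20, -16, -12,  -8,  -4,   0,   4,   8]))
-60 raised ranges [(np.int64(20), np.int64(48)), (np.int64(53), np.int64(109))]
60 raised ranges [(np.int64(-9), np.int64(49)), (np.int64(54), np.int64(101))]
21.5833 0.36372851109310395 21.995196640491486 [579.66799023 100.31062488 141.7794754 ]
```

>>> {"method": "play_rows", "body": {"commands": [[[0, 0, 0, 0, 0.8], [0, 0, 0, 0, 0.8], [0, 0, 0, 0, 0.8], [0, 0, 0, 0, 0.8], [0, 0, 0, 0, 0.8], [0, 0, 0, 0, 0.8], [0, 0, 0, 0, 0.8], [0, 0, 0, 0, 0.8], [0, 0, 0, 0, 0.8]]]}}

```text
clock: 22.38
tool_pos: [577.9, 102.6, 139.4]
tool_rot: [-3.14, 0.093, 0.001]
wrist_force: [-0.0, 0.7, -0.2]
finger_gap: 0.794
finger_force: 0.2
```

>>> {"method": "play_rows", "body": {"commands": [[[0, 0, 0, 0, 0.3], [0, 0, 0, 0, 0.3], [0, 0, 0, 0, 0.3], [0, 0, 0, 0, 0.3], [0, 0, 0, 0, 0.3], [0, 0, 0, 0, 0.3], [0, 0, 0, 0, 0.3], [0, 0, 0, 0, 0.3], [0, 0, 0, 0, 0.3], [0, 0, 0, 0, 0.3]]]}}

```text
clock: 23.22
tool_pos: [579.6, 100.3, 141.7]
tool_rot: [3.137, -0.093, 0.005]
wrist_force: [-1.6, -6.5, 5.4]
finger_gap: 0.361
finger_force: 22.0
```

>>> {"method": "play_rows", "body": {"commands": [[[0, 0, 0, 0, 0.8], [0, 0, 0, 0, 0.8], [0, 0, 0, 0, 0.8], [0, 0, 0, 0, 0.8], [0, 0, 0, 0, 0.8], [0, 0, 0, 0, 0.8], [0, 0, 0, 0, 0.8], [0, 0, 0, 0, 0.8], [0, 0, 0, 0, 0.8]]]}}

```text
clock: 23.97
tool_pos: [578.0, 102.5, 139.4]
tool_rot: [-3.14, 0.093, 0.001]
wrist_force: [0.2, 0.3, -0.0]
finger_gap: 0.801
finger_force: 0.2
```

>>> {"method": "play_rows", "body": {"commands": [[[0, 0, 0, 0, 0.3], [0, 0, 0, 0, 0.3], [0, 0, 0, 0, 0.3], [0, 0, 0, 0, 0.3], [0, 0, 0, 0, 0.3], [0, 0, 0, 0, 0.3], [0, 0, 0, 0, 0.3], [0, 0, 0, 0, 0.3], [0, 0, 0, 0, 0.3], [0, 0, 0, 0, 0.3]]]}}

```text
clock: 24.8
tool_pos: [579.6, 100.3, 141.7]
tool_rot: [3.137, -0.093, 0.005]
wrist_force: [-2.0, -5.4, 5.7]
finger_gap: 0.361
finger_force: 22.0
```

```bash
python3 j.py w13
```

```text
plate x 1026 [-44.3 -40.5 -33.2] [61.  72.9 74.6]
bar rear x 0 None None
pad/half x (array([  0,   0,   0,   0,   0,   0,   0,   0, 147, 101,   0,   0,   0,
        44, 247, 249, 155, 281, 251, 245, 235, 247]), array([-80, -76, -72, -68, -64, -60, -56, -52, -48, -44, -40, -36, -32,
       -28, -24, -20, -16, -12,  -8,  -4,   0,   4,   8]))
-60 raised ranges [(np.int64(19), np.int64(49)), (np.int64(53), np.int64(109))]
60 raised ranges [(np.int64(-9), np.int64(49)), (np.int64(54), np.int64(100))]
24.8 0.360690089227426 21.99539691209793 [579.64236526 100.32347821 141.72729857]
```

Jaw travel is 34 mm and the pad is almost at the near half. Next is the squeeze to 42 mm, then a check.

>>> {"method": "play_rows", "body": {"commands": [[[0, 0, 0, 0, 0.8], [0, 0, 0, 0, 0.8], [0, 0, 0, 0, 0.8], [0, 0, 0, 0, 0.8], [0, 0, 0, 0, 0.8], [0, 0, 0, 0, 0.8], [0, 0, 0, 0, 0.8], [0, 0, 0, 0, 0.8], [0, 0, 0, 0, 0.8]]]}}

```text
clock: 25.6
tool_pos: [578.0, 102.6, 139.4]
tool_rot: [-3.14, 0.093, 0.001]
wrist_force: [-0.3, -1.1, -0.4]
finger_gap: 0.802
finger_force: 0.2
```

>>> {"method": "play_rows", "body": {"commands": [[[0, 0, 0, 0, 0.3], [0, 0, 0, 0, 0.3], [0, 0, 0, 0, 0.3], [0, 0, 0, 0, 0.3], [0, 0, 0, 0, 0.3], [0, 0, 0, 0, 0.3], [0, 0, 0, 0, 0.3], [0, 0, 0, 0, 0.3], [0, 0, 0, 0, 0.3], [0, 0, 0, 0, 0.3]]]}}

```text
clock: 26.43
tool_pos: [579.6, 100.3, 141.8]
tool_rot: [3.137, -0.093, 0.005]
wrist_force: [-1.2, -7.2, 6.5]
finger_gap: 0.36
finger_force: 22.0
```

```bash
python3 j.py w14
```

```text
plate x 1045 [-36.5 -32.8 -25.4] [60.8 72.8 74.7]
bar rear x 0 None None
pad/half x (array([  0,   0,   0,   0,   0,   0,   0,   0,   0,   0, 206,  63,   0,
         0,   0,   8, 248, 239, 198, 259, 258, 227]), array([-80, -76, -72, -68, -64, -60, -56, -52, -48, -44, -40, -36, -32,
       -28, -24, -20, -16, -12,  -8,  -4,   0,   4,   8]))
-60 raised ranges [(np.int64(19), np.int64(108)), (np.int64(110), np.int64(110))]
60 raised ranges [(np.int64(-3), np.int64(100))]
26.4333 0.359953695005214 21.99815958738327 [579.61365134 100.29590244 141.79354072]
```

>>> {"method": "play_rows", "body": {"commands": [[[0, 0, 0, 0, 0.8], [0, 0, 0, 0, 0.8], [0, 0, 0, 0, 0.8], [0, 0, 0, 0, 0.8], [0, 0, 0, 0, 0.8], [0, 0, 0, 0, 0.8], [0, 0, 0, 0, 0.8], [0, 0, 0, 0, 0.8], [0, 0, 0, 0, 0.8]]]}}

```text
clock: 27.23
tool_pos: [577.9, 102.6, 139.4]
tool_rot: [-3.14, 0.093, 0.001]
wrist_force: [-0.5, -0.9, 0.1]
finger_gap: 0.801
finger_force: 0.2
```

>>> {"method": "play_rows", "body": {"commands": [[[0, 0, 0, 0, 0.3], [0, 0, 0, 0, 0.3], [0, 0, 0, 0, 0.3], [0, 0, 0, 0, 0.3], [0, 0, 0, 0, 0.3], [0, 0, 0, 0, 0.3], [0, 0, 0, 0, 0.3], [0, 0, 0, 0, 0.3], [0, 0, 0, 0, 0.3], [0, 0, 0, 0, 0.3]]], "squeeze": 26}}

```text
clock: 28.07
tool_pos: [579.4, 100.3, 141.9]
tool_rot: [3.137, -0.093, 0.004]
wrist_force: [-2.5, -6.2, 7.5]
finger_gap: 0.36
finger_force: 26.0
```

>>> {"method": "play_rows", "body": {"commands": [[[0, 0, 0, 0, 0.3], [0, 0, 0, 0, 0.3], [0, 0, 0, 0, 0.3], [0, 0, 0, 0, 0.3], [0, 0, 0, 0, 0.3], [0, 0, 0, 0, 0.3]]]}}

```text
clock: 28.57
tool_pos: [579.4, 100.3, 141.9]
tool_rot: [3.137, -0.093, 0.004]
wrist_force: [-2.1, -6.2, 6.8]
finger_gap: 0.36
finger_force: 26.0
```

```bash
python3 j.py w15; python3 -c "
from h import *
im,d=show('s15','scene'); cv2.imwrite('pics/s15c.png',cv2.resize(im[180:330,130:410,::-1],(800,429),interpolation=cv2.INTER_CUBIC))"
```

```text
plate x 1067 [-28.6 -25.3 -17.6] [60.8 72.8 74.8]
bar rear x 0 None None
pad/half x (array([  0,   0,   0,   0,   0,   0,   0,   0,   0,   0,   0,   0, 271,
        25,   0,   0,   0,   1, 226, 175, 278, 243]), array([-80, -76, -72, -68, -64, -60, -56, -52, -48, -44, -40, -36, -32,
       -28, -24, -20, -16, -12,  -8,  -4,   0,   4,   8]))
-60 raised ranges [(np.int64(19), np.int64(108)), (np.int64(110), np.int64(110))]
60 raised ranges [(np.int64(1), np.int64(100))]
28.5667 0.35956475031814195 25.997142791748047 [579.42426754 100.34576044 141.88135553]
```

View pics/s15c.png

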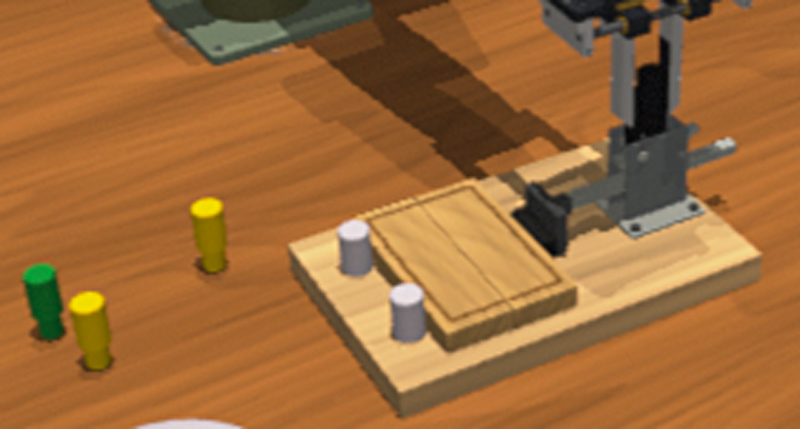

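View pics/w15.png

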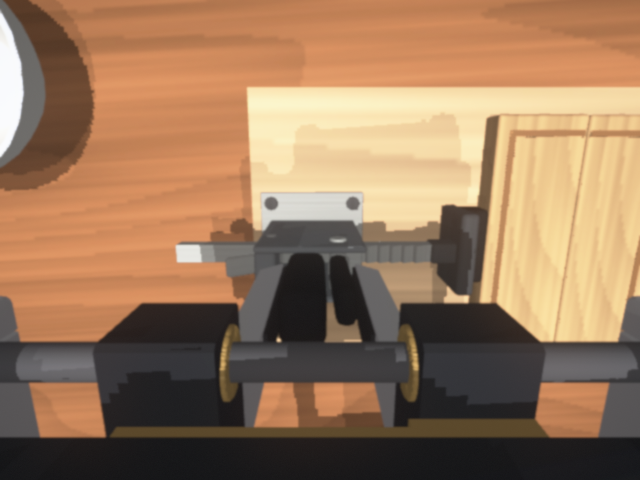

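```bash
python3 - <<'E'
import cv2,numpy as np
for n in ("w12","w13","w14","w15"):
    d=np.load(f"pics/{n}.npy"); out=[]
    # near edge of half: depth step columns at rows 130..190, and plate columns rows 225..280
    for r in (130,150,170,190):
        x=d[r,420:560]; k=np.argmax(x[:-1]-x[1:]); out.append(420+k)
    g=cv2.cvtColor(cv2.imread(f"pics/{n}.png"),cv2.COLOR_BGR2LAB).astype(float)
    sub=np.abs(np.diff(cv2.GaussianBlur(g,(0,0),1)[130:190].mean(0),axis=0)).sum(1)
    pk=[(i,round(sub[i],1)) for i in range(420,638) if sub[i]>max(sub[i-3:i].max(),sub[i+1:i+4].max()) and sub[i]>4]
    print(n,out,pk)
E
```

```text
w12 [np.int64(479), np.int64(457), np.int64(495), np.int64(528)] [(468, np.float64(21.1)), (479, np.float64(23.1)), (490, np.float64(10.6)), (497, np.float64(11.1)), (566, np.float64(15.7)), (575, np.float64(14.3))]
w13 [np.int64(476), np.int64(476), np.int64(542), np.int64(470)] [(468, np.float64(21.6)), (479, np.float64(23.1)), (490, np.float64(10.6)), (497, np.float64(10.5)), (566, np.float64(16.0)), (575, np.float64(14.3))]
w14 [np.int64(454), np.int64(444), np.int64(480), np.int64(473)] [(476, np.float64(24.2)), (487, np.float64(22.1)), (499, np.float64(11.1)), (505, np.float64(11.9)), (527, np.float64(4.3)), (571, np.float64(4.1))]
w15 [np.int64(488), np.int64(491), np.int64(440), np.int64(482)] [(481, np.float64(23.4)), (494, np.float64(21.2)), (504, np.float64(10.8)), (513, np.float64(10.0)), (534, np.float64(4.5)), (578, np.float64(4.3))]
```

```bash
python3 - <<'E'
from h import *
yaw=np.array([-.0590,-.9983]); o=np.array([570.7,-17.5])
for n in ("w13","w14","w15"):
    im=cv2.imread(f"pics/{n}.png"); d=np.load(f"pics/{n}.npy")
    # sub-pixel shift of near half texture/edge from w14
    g=cv2.cvtColor(im,cv2.COLOR_BGR2GRAY).astype(np.float32)
    if n=="w13": g0=g
    else:
        t=g0[125:200,472:545]; r=cv2.matchTemplate(g[121:204,465:600],t,cv2.TM_CCOEFF_NORMED); _,mx,_,loc=cv2.minMaxLoc(r)
        x,y=loc; a,b,c=r[y,x-1],r[y,x],r[y,x+1]; print(n,"near half shift px from w13",x-7+(a-c)/(2*(a-2*b+c)),mx)
    if n=="w13": pg=g
    else:  # jaw plate and pad shift
        u0=432 if 1 else 0
        t=pg[205:280,405:455]; r=cv2.matchTemplate(g[203:282,395:500],t,cv2.TM_CCOEFF_NORMED); _,mx,_,loc=cv2.minMaxLoc(r); x,y=loc; a,b,c=r[y,x-1],r[y,x],r[y,x+1]
        print(n,"jaw shift px",x-10+(a-c)/(2*(a-2*b+c)),mx)
    print(n,"depth at half",np.median(d[140:180,505:520]),"at plate z73",)
    for v in (150,):
        for u in (479,487,494): print(u,round(float((ray_z("wrist",u,v,49)[:2]-o)@yaw),1),end=" ")
    print()
j=cv2.hconcat([cv2.resize(cv2.imread(f"pics/{n}.png")[190:310,400:520],(400,400),interpolation=cv2.INTER_CUBIC) for n in ("w13","w15")]); cv2.imwrite("pics/jj.png",j)
E
```

```text
w13 depth at half 248.39438 at plate z73
479 -11.1 487 -5.8 494 -1.1 
w14 near half shift px from w13 7.860903 0.9947472214698792
w14 jaw shift px 10.428869 0.9796599745750427
w14 depth at half 248.48404 at plate z73
479 -11.1 487 -5.8 494 -1.1 
w15 near half shift px from w13 14.699467 0.9913631081581116
w15 jaw shift px 20.892805 0.9346672296524048
w15 depth at half 248.39847 at plate z73
479 -11.1 487 -5.8 494 -1.1
```

View pics/jj.png

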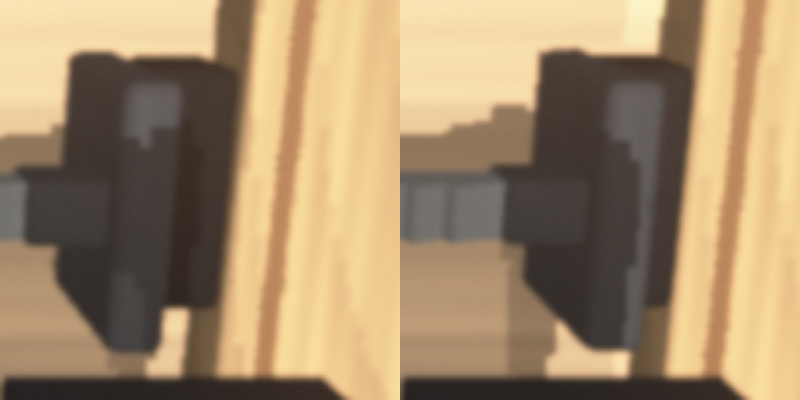

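```bash
python3 -c "
from h import *
s=robot.observe(); print(s['finger_gap'],s['finger_force'],s['clock']); print(ticket.job_done())"
```

```text
0.3591614981801217 25.99729299545288 28.6667
the job is handed in; nothing more can be done
None
```

I handed the job in at 28.7 s: both stop pins are seated, the halves are shut against them, the pad is squashed by about 4–5 mm by my camera measurements, and the gripper is holding the trigger fully squeezed at 26 N.

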